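Wipe the flat probe's foot along the parking block and park it in the groove

TASK

Take the flat probe (not the round one) out of its stand, set its foot down upright on the long plain end of the grey metal parking block, well away from the groove, and slide it along the top, keeping it touching, until it drops into the groove. Leave it standing fully down in the groove, and leave the round probe standing where it is.

Things in the scene. Friction and masses are not known exactly. Their poses are not given: they have to be found in the camera images.
- probe_mid (a point): Centre (half-way up) of the flat probe: a loose upright grey paddle with a black top, 40 mm wide (x) x 12 mm thick (y) x 110 mm tall (z, up), about 0.12 kg; its foot is 55 mm below this point. It starts upright in a pocket (46 x 18 mm, floor 8 mm above the bench) of a white stand 70 x 50 x 36 mm tall, its upper 82 mm clear above the stand. Pinch it across its thickness.
- probe: The flat probe itself; origin at the centre of the underside of its foot (the steel-banded lower end), axes as for its centre.
- groove (a point): Centre of the groove's mouth, at the level of the block's flat top. The groove runs along x, 60 mm long with closed ends. Across it (y) the mouth is 36 mm wide with 45 degree edges 8 mm deep, then 20 mm wide; its floor is 40 mm below the mouth. The plain top reaches 155 mm from here towards -y and only 55 mm towards +y: slide towards +y, the probe's 40 mm width along x.
- deck: The grey metal parking block with the groove, fixed, 84 mm (x) x 210 mm (y) x 48 mm tall; origin at the centre of its underside, 50 mm from the groove's centre towards -y; axes as for the groove.
- rod_mid (a point): Centre (half-way up) of the round probe, to be left alone: a loose upright rod 16 mm across and 110 mm tall of the same grey plastic with a black top, standing in an identical white stand.
Mind the look-alikes: they are no part of the job. Several things look just like the deck: the one meant starts farthest to the robot's right. Of the things that look like the probe, the smaller one is meant.

How it is judged (in metres and radians):
On the way, in this order (a step that is already met when the one before it is completed fails the run):
1. the flat probe, upright, touches the plain top of the block with its foot, more than 55 mm from the groove's centre line (contact force between probe and deck above 0.3 N and angle between probe's own z axis and vertical below 0.35 rad and x of probe in the frame of groove between -0.04 and 0.04 m and y of probe in the frame of groove between -0.155 and -0.055 m and z of probe in the frame of groove between -0.006 and 0.006 m), for 0.05 s.
2. it is still touching the top as it comes within 50 to 24 mm of the groove's centre line (contact force between probe and deck above 0.3 N and angle between probe's own z axis and vertical below 0.35 rad and x of probe in the frame of groove between -0.04 and 0.04 m and y of probe in the frame of groove between -0.05 and -0.024 m and z of probe in the frame of groove between -0.006 and 0.006 m), for 0.05 s.
At the end, for the whole second after the job is handed in: The flat probe rests in the groove, its foot within 18 mm of the groove's centre line, within 30 mm of its middle lengthwise and 30 mm or more below the top, tilted under 20 degrees; the round probe is within 40 mm of where it was, leaning under 34 degrees (x of probe in the frame of groove between -0.03 and 0.03 m and y of probe in the frame of groove between -0.018 and 0.018 m and z of probe in the frame of groove below -0.03 m and angle between probe's own z axis and vertical below 0.35 rad and linear speed of probe below 0.02 m/s and distance of rod_mid from where it was at the start of the episode below 0.04 m and angle between rod_mid's own z axis and vertical below 0.6 rad); the robot touches nothing.
It fails at once if the round probe is carried or knocked out of its stand (centre moved more than 60 mm) (distance of rod_mid from where it was at the start of the episode above 0.06 m).
It also fails if it takes over 45 s, if anything falls off the work surface, if the arm or the gripper's body presses on something with over 40 N, if the wrist force passes 120 N, or if a joint passes its speed limit or range.

ROBOT

A 6-joint arm with a two-finger parallel gripper is mounted at the origin on the work surface. World frame = base frame: x ahead of the robot, y to its left, z up, the work surface at z = 0. Lengths are in mm, angles in rad, forces in N, time in s.
With the tool pointing down it reaches from about 275 to 850 mm from the base axis. Payload 5.2 kg.
Tool frame: the origin (TCP) lies between the finger pads; the fingertips stand 17 mm ahead of it and the grasp point (between the pads) lies 2 mm behind it (manip.tcp_to_tips is the distance from the TCP to the fingertips, in mm); x points along the fingers, y is the direction in which the jaws open and shut, and the axes are right-handed (so a half turn about x gives the same grasp; the last joint's range is limited). The gripper opens to 85 mm and grips with 20 to 120 N. Pads are 22 mm wide; open, the fingers measure 114 mm over their backs; the gripper's body (76 mm by 85 mm) begins 54 mm behind the grasp point. The pads swing forward as they close: fully open they stand 13 mm farther back than shut.
Start: joints at [-1.326, 0.259, 1.535, -0, 1.348, -0.203], TCP at [238.161, -495.766, 248.31] pointing down, gripper open.
Joint ranges: [-3.14, 3.14], [-0.91, 2.08], [0.19, 2.58], [-1.22, 4.36], [0.22, 2.71], [-3.12, 3.12]. Speed limits (rad/s): [2.57, 2.57, 3.14, 3.14, 3.14, 3.14].

INTERFACE

Orientations are given as a rotation vector (axis times angle).
In Python, from station import manip gives the robot as it stands.
- The arm moves only by the tool jog_arm, never from a script. Its arguments are lists of equal length, an entry for each row: "xyz": the shift along the tool's x, y, z in cm, a list of three; "angular": the turn, a rotation vector about the tool's x, y, z in rad, a list of three. In form: {"xyz": [[tx, ty, tz], ...], "angular": [[ax, ay, az], ...]}. A call has 1 to 8 rows; each row shifts and turns the commanded pose from where the row before left it, along the tool's axes as they then stand; what a row does not reach is not made up. A row lasts 1/10 s, in which the tool goes at most 50 mm and 8.59 degrees, less where a joint would pass 70% of its speed; a pose out of reach is approached as far as the arm can. A call with a gripper value outside its range is refused whole. "gripper" is the finger opening in cm, from 0 to 8.54, set as the call begins (left out, the last holds). The fingers move at their own pace and stop on an object; the grip force is fixed at half the most. Time passes only in rows, so rows that do not move let the fingers close. It gives the time, the measured TCP pose, the force and the opening at its end, in the units of the state.
- manip.get_state(): the state, without advancing time (a new reading comes with each control period).
- manip.camera(name): name is "side" or "top" or "wrist"; returns the picture (384x512x3 uint8, red, green, blue); there is no depth.
- manip.calibration(name): a dict with "camera_matrix" (3x3 intrinsics, pixels), "k1" (the pictures are not rectified: a ray, as slopes to the right and down, at radius r is drawn at 1 + k1 r^2 times it, then the intrinsics apply), "eye" and "orientation" of the camera in the world. Camera axes: x right, y up, looking along -z (the intrinsics and any distortion apply to the point x, -y, -z); pixel columns grow to the right and rows downward; lengths in mm; the calibration is good to about 2 mm. A picture is of the moment at which its call begins: read the wrist's pose just before it. calibration takes no time and is no camera call; for the wrist camera it gives the pose at the moment of the call.
- manip.sign_off(): hands the job in, once; it reports no verdict.
The state is a dict: "clock": time; "qpos": joint angles; "qvel": joint speeds; "effort": joint torques, N m; "ee_pos": TCP position; "ee_rot": TCP orientation; "force": force on the tool from outside, world axes, zero at the start; "torque": the same for the moment, N m; "width": opening from 0.0 (shut) to 1.0 (fully open).
Only numpy, scipy, OpenCV 4.12 (cv2) and the standard library are available. Lean on these libraries where they do the work, as an engineer would, in place of code of your own. Each camera call takes 0.05 s, during which the arm holds its last target.

## Working session

There is one attempt and no reset: what is moved stays moved. The work goes in short steps, Python scripts to look and compute and a tool call to move; the robot and the scene stay as the last step left them, time stands still between calls to the robot, and variables do not carry over. Pictures are saved under pics/ and viewed, and the job is handed in when it is done.

Besides the shell and the picture viewer there is one more tool, called after "Emit:" as name(argument=value, ...) on one line, values as JSON. jog_arm: Moves the arm, as the interface text tells. Its arguments: {"type":"object","properties":{"xyz":{"type":"array"},"angular":{"type":"array"},"gripper":{"type":"number"}},"required":["xyz","angular"]}

```bash
ls; mkdir -p pics; cat > h.py <<'E'
import numpy as np, cv2
from station import manip
from scipy.spatial.transform import Rotation as R
def snap(n,f):
    c=manip.calibration(n); im=manip.camera(n); cv2.imwrite('pics/'+f,cv2.cvtColor(im,cv2.COLOR_RGB2BGR)); return im,c
E
python3 - <<'E'
from h import *
s=manip.get_state(); print(s)
for n in ['side','top','wrist']:
    im,c=snap(n,n+'0.png'); print(n,c)
E
```

```text
pics
{'clock': 0.0, 'qpos': array([-1.32578813e+00,  2.59361700e-01,  1.53609466e+00,  7.89595834e-06,
        1.34801106e+00, -2.02793671e-01]), 'qvel': array([-1.08797875e-03,  3.93223310e-05, -9.97060601e-04, -1.06362032e-03,
       -6.59354921e-04,  8.98048352e-04]), 'effort': array([ 1.94217777e-03, -4.46024179e+01, -2.90564811e+01, -3.15981890e-05,
        1.16522895e-02, -1.21735454e-05]), 'ee_pos': array([ 238.04356   , -495.25788896,  247.45996252]), 'ee_rot': array([ 1.97376379,  0.4513664 , -1.97382831]), 'force': array([-1.07357622,  0.71255944, -0.10712897]), 'torque': array([ 0.03808695, -0.01080817, -0.01882866]), 'width': 0.9976816511141695}
side {'camera_matrix': array([[349.52491099,   0.        , 254.43853525],
       [  0.        , 349.52491099, 184.34446503],
       [  0.        ,   0.        ,   1.        ]]), 'k1': -0.025317524310608856, 'eye': array([314.28604148, 545.6010184 , 513.1062595 ]), 'orientation': array([ 0.22564122, -1.18671079, -2.50202012])}
top {'camera_matrix': array([[386.53601909,   0.        , 255.04774029],
       [  0.        , 386.53601909, 192.40196476],
       [  0.        ,   0.        ,   1.        ]]), 'k1': -0.01106376496174611, 'eye': array([345.78002221,  30.16820525, 951.59977825]), 'orientation': array([ 0.12474977, -0.13967497, -1.58808349])}
wrist {'camera_matrix': array([[295.11973013,   0.        , 256.08974273],
       [  0.        , 295.11973013, 187.34525343],
       [  0.        ,   0.        ,   1.        ]]), 'k1': -0.03604976869906294, 'eye': array([ 311.54143138, -459.41834161,  372.82611684]), 'orientation': array([-0.28958117,  0.18423006, -1.11251496])}
```

View pics/top0.png

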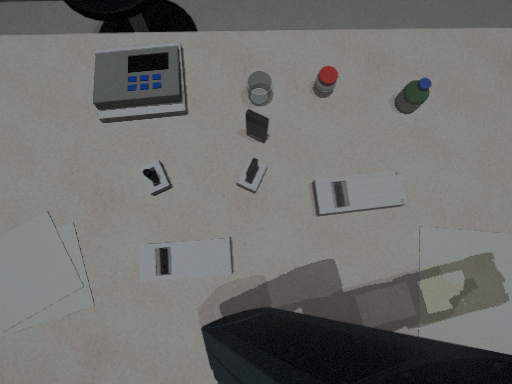

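View pics/side0.png

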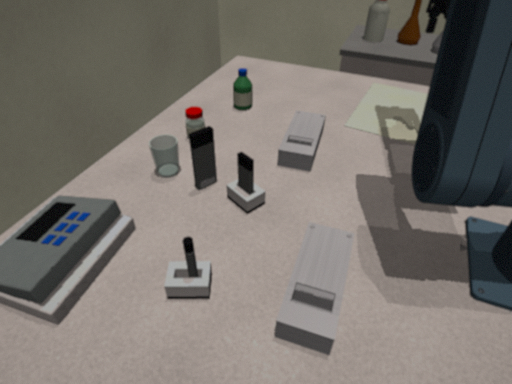

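View pics/wrist0.png

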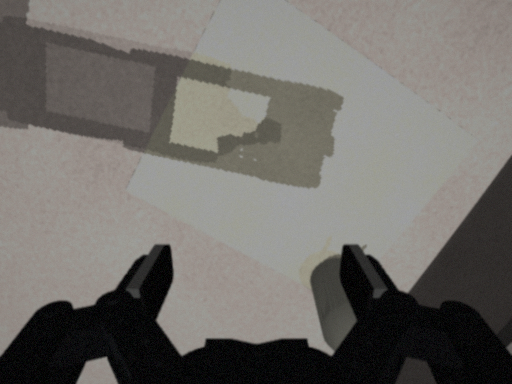

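The top picture shows the target block (farthest right) at about (358,193) with its groove at (340,193). The flat probe stands in its stand at (252,172), the round one is at (153,175), and the larger look-alike is at (257,125). Next I'll enlarge these areas to measure them.

```bash
python3 - <<'E'
import cv2,numpy as np
im=cv2.imread('pics/top0.png')
a=cv2.resize(im[160:230,300:420],None,fx=6,fy=6,interpolation=cv2.INTER_CUBIC)
b=cv2.resize(im[140:205,220:290],None,fx=8,fy=8,interpolation=cv2.INTER_CUBIC)
cv2.imwrite('pics/a.png',a);cv2.imwrite('pics/b.png',b)
s=cv2.imread('pics/side0.png')
cv2.imwrite('pics/c.png',cv2.resize(s[140:220,210:290],None,fx=7,fy=7,interpolation=cv2.INTER_CUBIC))
E
```

```text
(no output)
```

View pics/a.png

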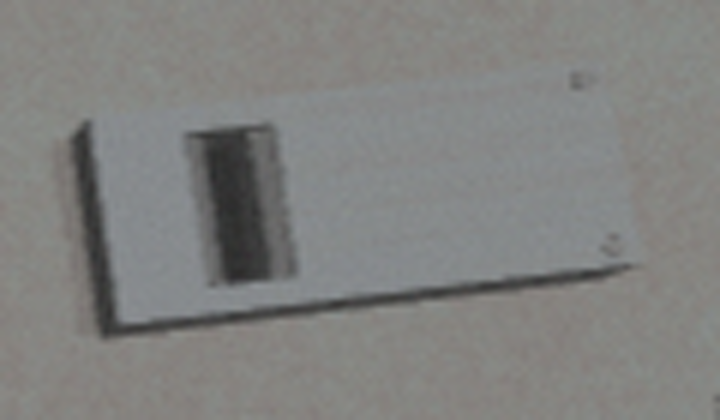

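View pics/b.png

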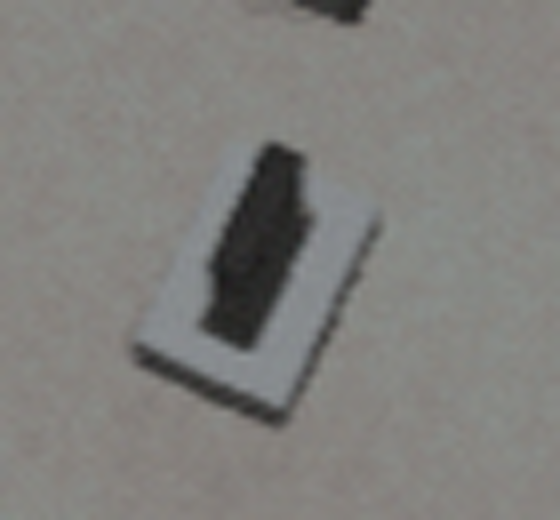

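View pics/c.png

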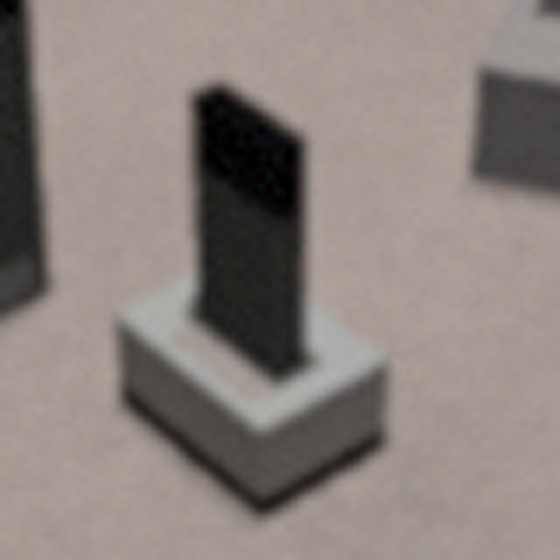

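```bash
cat >> h.py <<'E'
def plane(c,px,z):
    px=np.array(px,float).reshape(-1,1,2)
    n=cv2.undistortPoints(px,c['camera_matrix'],np.array([c['k1'],0,0,0.])).reshape(-1,2)
    d=np.c_[n[:,0],-n[:,1],-np.ones(len(n))]@R.from_rotvec(c['orientation']).as_matrix().T
    return c['eye']+d*((z-c['eye'][2])/d[:,2])[:,None]
def crop(p,s,o): return (np.array(p,float)+.5)/s-.5+np.array(o)
def rect(P):
    P=np.array(P)[:,:2]; r=cv2.minAreaRect(P.astype(np.float32)); return P.mean(0),[np.linalg.norm(P[i]-P[(i+1)%4]) for i in range(4)],[np.degrees(np.arctan2(*(P[(i+1)%4]-P[i])[::-1])) for i in range(4)]
E
python3 - <<'E'
from h import *
np.set_printoptions(precision=1,suppress=True)
t=manip.calibration('top'); s=manip.calibration('side')
D=plane(t,crop([(118,322),(92,120),(605,70),(637,265)],6,(300,160)),48);print('deck',D,*rect(D))
G=plane(t,crop([(183,133),(272,124),(297,275),(210,285)],6,(300,160)),48);print('groove',G,*rect(G))
S=plane(t,crop([(135,345),(283,408),(382,212),(235,145)],8,(220,140)),36);print('stand',S,*rect(S))
print('side stand',plane(s,crop([(120,320),(263,425),(385,358)],7,(210,140)),36))
print('side top',plane(s,crop([(195,95),(220,85),(303,140)],7,(210,140)),118))
print('top probe top z118',plane(t,crop([(265,145),(302,155),(312,205),(250,345),(205,325),(210,265)],8,(220,140)),118))
print('probe at z36',plane(t,crop([(250,348),(203,327),(310,210)],8,(220,140)),36))
E
```

```text
deck [[ 445.9 -130.1   48. ]
 [ 526.9 -123.7   48. ]
 [ 543.1 -330.7   48. ]
 [ 464.1 -336.7   48. ]] [ 495.  -230.3] [np.float64(81.21056182074595), np.float64(207.58935264132253), np.float64(79.23447524499892), np.float64(207.40367033045166)] [np.float64(4.478507378317167), np.float64(-85.51164120303687), np.float64(-175.66281781756368), np.float64(95.03434175009025)]
groove [[ 520.9 -159.7   48. ]
 [ 523.8 -195.5   48. ]
 [ 463.  -201.7   48. ]
 [ 459.8 -167.1   48. ]] [ 491.9 -181. ] [np.float64(35.84559179874932), np.float64(61.10904846076072), np.float64(34.730734492071214), np.float64(61.5453994195157)] [np.float64(-85.31927013518606), np.float64(-174.1977095862843), np.float64(95.3481640924427), np.float64(6.834846716891257)]
stand [[525.5  64.1  36. ]
 [505.3  19.9  36. ]
 [565.2 -11.5  36. ]
 [587.   32.8  36. ]] [545.8  26.3] [np.float64(48.589479043731416), np.float64(67.5777712953533), np.float64(49.365776218658546), np.float64(69.02611420132666)] [np.float64(-114.5662840902199), np.float64(-27.69999668834283), np.float64(63.70788840376288), np.float64(152.99233247132022)]
side stand [[588.1  34.1  36. ]
 [528.7  60.7  36. ]
 [507.1  18.5  36. ]]
side top [[566.2  22.9 118. ]
 [561.8  15.4 118. ]
 [529.3  31.  118. ]]
top probe top z118 [[565.3  24.2 118. ]
 [562.2  14.  118. ]
 [547.9  11.6 118. ]
 [508.8  29.5 118. ]
 [514.6  41.8 118. ]
 [531.5  40.1 118. ]]
probe at z36 [[523.9  29.5  36. ]
 [530.7  43.5  36. ]
 [566.2  10.4  36. ]]
```

```bash
python3 - <<'E'
from h import *
np.set_printoptions(precision=3,suppress=True)
s=manip.get_state(); M=R.from_rotvec(s['ee_rot']).as_matrix(); print(M, s['clock'])
t=manip.calibration('top')
print(plane(t,[(246,112),(268,121),(247,133),(267,142)],0)); print(plane(t,[(246,112),(268,121),(247,133),(267,142)],150))
sd=manip.calibration('side'); print(plane(sd,[(197,188),(215,180),(193,175)],0),plane(sd,[(191,133),(213,127)],150))
u=np.array([np.cos(np.radians(-27.5)),np.sin(np.radians(-27.5)),0]); v=np.array([-u[1],u[0],0])
for y in (v,-v):
    T=np.c_[[0,0,-1],y,np.cross([0,0,-1],y)]
    d=R.from_matrix(M.T@T).as_rotvec(); print('turn',d)
    print('shift in tool axes (cm) to above probe', M.T@(np.array([547,27,235])-s['ee_pos'])/10)
E
```

```text
[[-0.     0.433 -0.901]
 [ 0.001 -0.901 -0.433]
 [-1.    -0.001 -0.   ]] 0.15
[[718.534  38.111   0.   ]
 [693.028 -18.18    0.   ]
 [661.833  36.569   0.   ]
 [636.886 -14.065   0.   ]]
[[659.777  36.859 150.   ]
 [638.291 -10.559 150.   ]
 [612.013  35.56  150.   ]
 [590.999  -7.092 150.   ]]
[[666.605  31.262   0.   ]
 [642.629 -11.013   0.   ]
 [699.678  -7.043   0.   ]] [[660.437  37.821 150.   ]
 [631.464  -0.599 150.   ]]
turn [-2.214 -0.002  0.   ]
shift in tool axes (cm) to above probe [  1.328 -33.712 -50.465]
turn [0.928 0.    0.001]
shift in tool axes (cm) to above probe [  1.328 -33.712 -50.465]
```

Emit:
jog_arm(xyz=[[0,-2.2,-3.4],[0,-2.2,-3.4],[0,-2.2,-3.4],[0,-2.2,-3.4],[0,-2.2,-3.4],[0,-2.2,-3.4],[0,-2.2,-3.4],[0,-2.2,-3.4]], angular=[[0,0,0],[0,0,0],[0,0,0],[0,0,0],[0,0,0],[0,0,0],[0,0,0],[0,0,0]], gripper=5.0)

```text
clock: 0.95
ee_pos: [407.6, -217.8, 248.2]
ee_rot: [1.973, 0.449, -1.973]
force: [-0.2, -0.0, -0.8]
width: 0.583
```

Emit:
jog_arm(xyz=[[0,-2.2,-3.4],[0,-2.2,-3.4],[0,-2.2,-3.4],[0,-2.2,-3.4],[0,-2.2,-3.4],[0,-2.2,-3.4],[0,-2.2,-3.2]], angular=[[0,0,0],[0,0,0],[0,0,0],[0,0,0],[0,0,0],[0,0,0],[0,0,0]])

```text
clock: 1.65
ee_pos: [553.8, 23.4, 248.0]
ee_rot: [1.973, 0.45, -1.973]
force: [0.9, -0.6, -0.8]
width: 0.583
```

Emit:
jog_arm(xyz=[[0,0,0],[0,0,0],[0,0,0],[0,0,0],[0,0,0],[0,0,0],[0,0,0],[0,0,0]], angular=[[0.116,0,0],[0.116,0,0],[0.116,0,0],[0.116,0,0],[0.116,0,0],[0.116,0,0],[0.116,0,0],[0.116,0,0]])

```text
clock: 2.45
ee_pos: [553.0, 21.7, 247.9]
ee_rot: [-1.95, 0.483, 1.951]
force: [-0.1, 0.1, -0.1]
width: 0.586
```

```bash
cat >> h.py <<'E'
def goto(p,yaw):
    "cm shift in present tool axes, and turn, to tip-down pose at p with tool z = (cos yaw..) direction opposite u"
    s=manip.get_state(); M=R.from_rotvec(s['ee_rot']).as_matrix()
    v=np.array([-np.sin(yaw),np.cos(yaw),0]); y=-v
    T=np.c_[[0,0,-1],y,np.cross([0,0,-1],y)]
    print('clock',s['clock'],'pos',s['ee_pos'],'w',s['width'],'F',s['force'],'turn',R.from_matrix(M.T@T).as_rotvec(),'shift cm',M.T@(np.array(p)-s['ee_pos'])/10)
E
python3 - <<'E'
from h import *
np.set_printoptions(precision=3,suppress=True)
goto([547,27,135],np.radians(-27.5)); print(manip.get_state()['qpos'])
snap('wrist','w1.png');snap('top','t1.png')
E
```

```text
clock 2.45 pos [552.975  21.696 247.945] w 0.5858575767367943 F [-0.087  0.089 -0.14 ] turn [-0.005  0.001 -0.   ] shift cm [11.295 -0.194  0.768]
[-0.162  0.265  1.527 -0.     1.35   1.893]
```

View pics/w1.png

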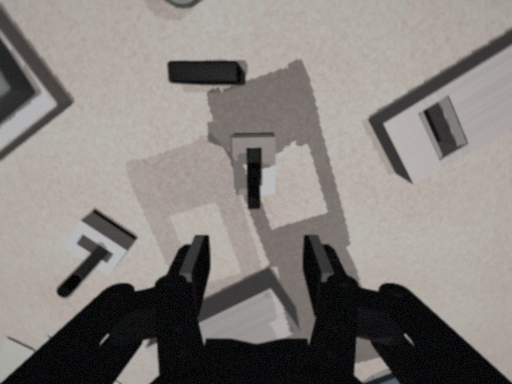

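View pics/t1.png

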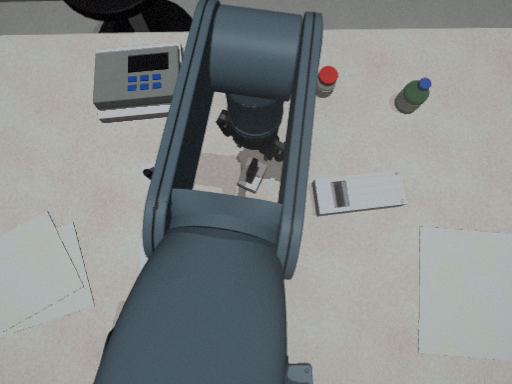

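The wrist view shows the flat probe at (253,178), aligned with the jaws. The deck is still the rightmost block. I'll refine the probe's position from this view.

```bash
python3 - <<'E'
from h import *
np.set_printoptions(precision=1,suppress=True)
im=cv2.imread('pics/w1.png'); c=manip.calibration('wrist')
m=(im[140:215,235:275].max(2)<40).astype(np.uint8); 
for r in range(0,75,4):
    x=np.where(m[r])[0]; print(r+140,(x.min()+235,x.max()+235) if len(x) else '',end=';')
cv2.imwrite('pics/w1c.png',cv2.resize(im[120:220,220:290],None,fx=6,fy=6,interpolation=cv2.INTER_CUBIC))
print(c['eye']); print(plane(c,[(247,208),(260,208),(247,150),(261,150)],118))
E
```

```text
140 ;144 ;148 ;152 (np.int64(248), np.int64(259));156 (np.int64(248), np.int64(259));160 (np.int64(248), np.int64(259));164 (np.int64(248), np.int64(260));168 (np.int64(248), np.int64(259));172 (np.int64(248), np.int64(259));176 (np.int64(248), np.int64(259));180 (np.int64(248), np.int64(259));184 (np.int64(248), np.int64(258));188 (np.int64(248), np.int64(258));192 (np.int64(248), np.int64(258));196 (np.int64(248), np.int64(258));200 (np.int64(249), np.int64(258));204 (np.int64(249), np.int64(258));208 ;212 ;[625.3 -15.8 373.2]
[[534.5  40.9 118. ]
 [528.9  30.1 118. ]
 [582.9  15.  118. ]
 [577.3   4.1 118. ]]
```

View pics/w1c.png

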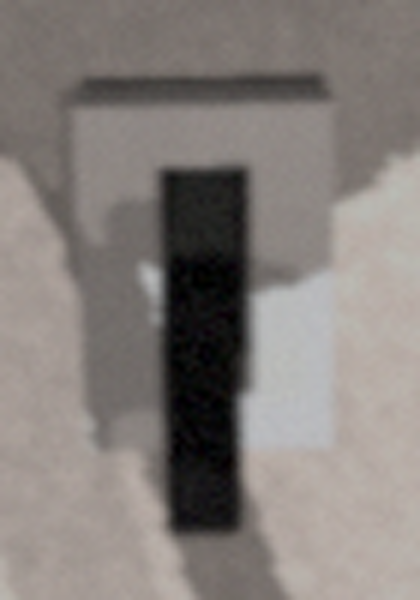

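Emit:
jog_arm(xyz=[[2.5,-0.18,0.64],[2.5,0,0],[2.5,0,0],[2.5,0,0],[2.5,0,0],[2.5,0,0],[0.7,0,0],[0,0,0]], angular=[[0,0,0],[0,0,0],[0,0,0],[0,0,0],[0,0,0],[0,0,0],[0,0,0],[0,0,0]])

```text
clock: 3.35
ee_pos: [547.5, 26.3, 90.3]
ee_rot: [-1.952, 0.477, 1.957]
force: [-0.9, -0.6, 0.3]
width: 0.585
```

```bash
python3 - <<'E'
from h import *
np.set_printoptions(precision=3,suppress=True)
goto([548.5,26.7,90],np.radians(-27.5))
snap('wrist','w2.png');snap('side','s2.png')
E
```

```text
clock 3.35 pos [547.545  26.302  90.321] w 0.5846725122505981 F [-0.876 -0.56   0.35 ] turn [ 0.001  0.003 -0.001] shift cm [ 0.032 -0.079 -0.066]
```

View pics/w2.png

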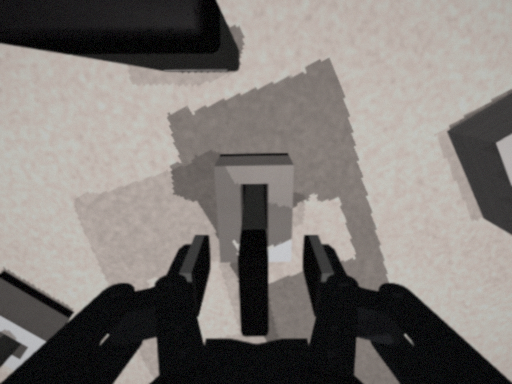

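View pics/s2.png

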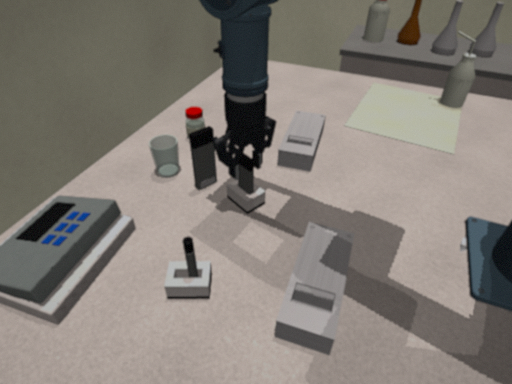

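The wrist view shows the probe at column 254, centred between the fingers (columns 208 and 305), and the tool is clear of the large look-alike. Closing the gripper.

Emit:
jog_arm(xyz=[[0,0,0],[0,0,0],[0,0,0],[0,0,0],[0,0,0],[0,0,0],[0,0,0]], angular=[[0,0,0],[0,0,0],[0,0,0],[0,0,0],[0,0,0],[0,0,0],[0,0,0]], gripper=0.0)

```text
clock: 4.15
ee_pos: [549.1, 26.1, 92.4]
ee_rot: [-1.955, 0.478, 1.951]
force: [-0.7, 0.4, 6.8]
width: 0.134
```

Emit:
jog_arm(xyz=[[-1,0,0],[-2,0,0],[-2.5,0,0],[-2.5,0,0],[-2,0,0],[0,0,0]], angular=[[0,0,0],[0,0,0],[0,0,0],[0,0,0],[0,0,0],[0,0,0]])

```text
clock: 4.75
ee_pos: [550.0, 26.0, 194.5]
ee_rot: [-1.959, 0.478, 1.948]
force: [-0.7, 0.4, -1.2]
width: 0.132
```

Emit:
jog_arm(xyz=[[0,0,0],[0,0,0],[0,0,0],[0,0,0],[0,0,0],[0,0,0],[0,0,0]], angular=[[-0.1,0,0],[-0.1,0,0],[-0.1,0,0],[-0.1,0,0],[-0.1,0,0],[-0.065,0,0],[0,0,0]])

```text
clock: 5.45
ee_pos: [547.5, 26.3, 189.9]
ee_rot: [2.175, 0.093, -2.181]
force: [0.2, 0.1, -0.8]
width: 0.133
```

```bash
python3 - <<'E'
from h import *
np.set_printoptions(precision=3,suppress=True)
goto([500,-280.6,160],np.radians(4.9))
snap('side','s3.png')
E
```

```text
clock 5.45 pos [547.458  26.301 189.906] w 0.13314491933918632 F [ 0.151  0.148 -0.838] turn [-0.     0.003  0.001] shift cm [ 2.99  30.176  7.334]
```

View pics/s3.png

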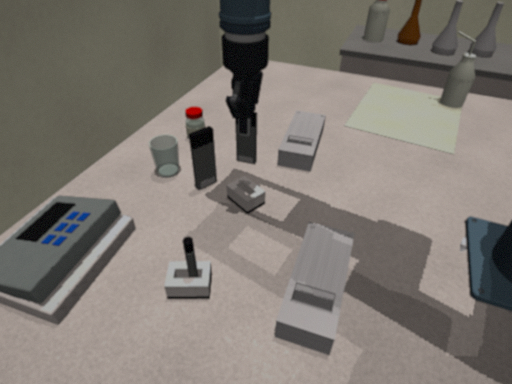

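The probe is out of its stand and upright at about (246,137) in the side view. I'll carry it over the plain end of the block.

Emit:
jog_arm(xyz=[[0,2.5,0.6],[0,4.0,0.97],[0,4.0,0.97],[0,4.0,0.97],[0,4.0,0.97],[0,4.0,0.97],[0,4.0,0.97],[0,2.5,0.6]], angular=[[0,0,0],[0,0,0],[0,0,0],[0,0,0],[0,0,0],[0,0,0],[0,0,0],[0,0,0]])

```text
clock: 6.3
ee_pos: [502.0, -271.5, 190.6]
ee_rot: [2.179, 0.088, -2.181]
force: [-0.0, -0.1, -1.4]
width: 0.128
```

Emit:
jog_arm(xyz=[[1.0,1.2,0.3],[2.0,0,0],[1.5,0,0],[0,0,0],[0,0,0]], angular=[[0,0,0],[0,0,0],[0,0,0],[0,0,0],[0,0,0]])

```text
clock: 6.8
ee_pos: [500.8, -279.9, 145.6]
ee_rot: [2.177, 0.094, -2.18]
force: [0.6, -0.3, -1.1]
width: 0.134
```

```bash
python3 - <<'E'
from h import *
np.set_printoptions(precision=3,suppress=True)
goto([500,-280.6,132.4],np.radians(4.9))
snap('wrist','w4.png');snap('side','s4.png')
E
```

```text
clock 6.8 pos [ 500.845 -279.923  145.636] w 0.13432852576623916 F [ 0.635 -0.305 -1.054] turn [-0.001  0.001  0.001] shift cm [1.324 0.062 0.089]
```

View pics/w4.png

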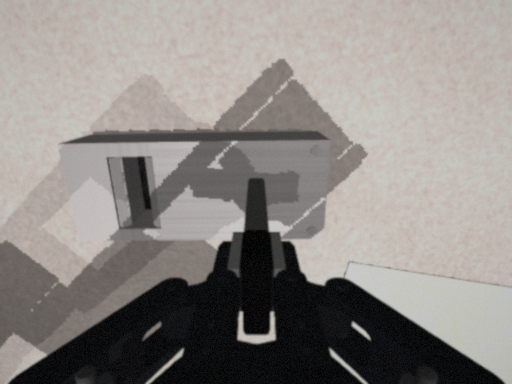

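View pics/s4.png

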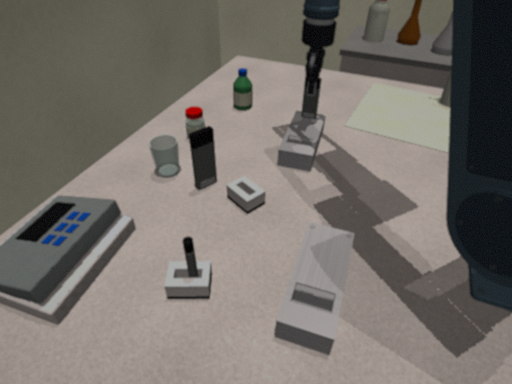

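Wrist view: the groove mouth lies at (108–160, 157–229), and the probe is above the plain part around (257,200). I'll use this closer view to cross-check the groove's position.

```bash
python3 - <<'E'
from h import *
np.set_printoptions(precision=1,suppress=True)
im=cv2.imread('pics/w4.png'); c=manip.calibration('wrist')
G=plane(c,[(108,157),(152,157),(160,228.5),(118,228.5)],48); print(G,*rect(G))
D=plane(c,[(61,143),(331,137.5),(325,237)],48);print(D, (D[1]-D[0]),D[2]-D[1])
e=np.array([np.cos(np.radians(4.9)),np.sin(np.radians(4.9))]);
t=manip.get_state()['ee_pos'][:2]
for g in (G.mean(0)[:2],np.array([491.5,-181])): print('tool rel groove x,y',(t-g)@e,(t-g)@[-e[1],e[0]])
cv2.imwrite('pics/w4c.png',cv2.resize(im[120:250,50:180],None,fx=4.5,fy=4.5,interpolation=cv2.INTER_CUBIC))
E
```

```text
[[ 522.6 -162.2   48. ]
 [ 525.4 -196.8   48. ]
 [ 464.  -201.9   48. ]
 [ 460.8 -166.    48. ]] [ 493.2 -181.7] [np.float64(34.76294371561522), np.float64(61.6276841191172), np.float64(35.992364703855266), np.float64(61.910599884762746)] [np.float64(-85.3300464061038), np.float64(-175.2979495645541), np.float64(95.10201673295768), np.float64(3.5650024831058205)]
[[ 530.8 -125.9   48. ]
 [ 552.1 -333.1   48. ]
 [ 467.8 -342.    48. ]] [  21.4 -207.2    0. ] [-84.3  -8.9   0. ]
tool rel groove x,y -0.10858971831639508 -99.2633901156173
tool rel groove x,y 1.492383874253477 -100.1379434852163
```

View pics/w4c.png

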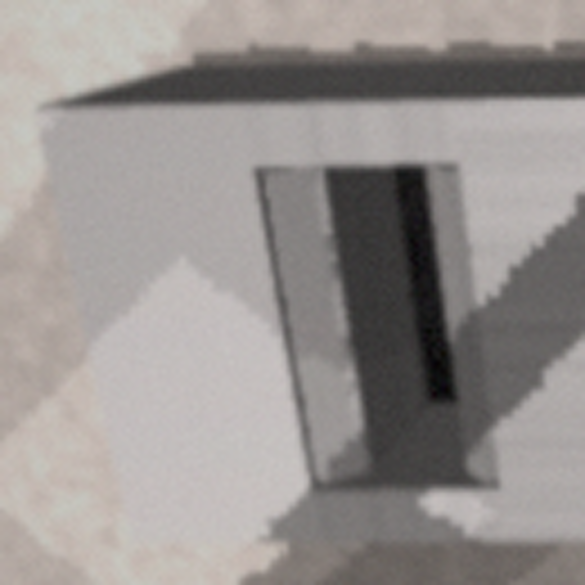

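The two views agree within about 2 mm, so the tool is 99.7 mm from the groove on the -y side. Descending to contact.

Emit:
jog_arm(xyz=[[0.5,0,0],[0.4,0,0],[0.2,0,0],[0.15,0,0],[0.15,0,0],[0,0,0]], angular=[[0,0,0],[0,0,0],[0,0,0],[0,0,0],[0,0,0],[0,0,0]])

```text
clock: 7.5
ee_pos: [501.1, -281.0, 132.4]
ee_rot: [2.178, 0.092, -2.178]
force: [0.7, -0.1, -0.6]
width: 0.132
```

Emit:
jog_arm(xyz=[[0.1,0,0],[0.1,0,0],[0,0,0]], angular=[[0,0,0],[0,0,0],[0,0,0]])

```text
clock: 7.8
ee_pos: [501.2, -281.1, 132.4]
ee_rot: [2.179, 0.091, -2.176]
force: [-3.8, 2.9, 12.7]
width: 0.133
```

Emit:
jog_arm(xyz=[[-0.03,0,0],[0,-0.2,0],[0,-0.4,0],[0,-0.4,0],[0,-0.4,0],[0,-0.4,0],[0,-0.4,0],[0,-0.3,0]], angular=[[0,0,0],[0,0,0],[0,0,0],[0,0,0],[0,0,0],[0,0,0],[0,0,0],[0,0,0]])

```text
clock: 8.6
ee_pos: [500.2, -257.7, 132.4]
ee_rot: [2.18, 0.088, -2.172]
force: [0.5, -2.9, 5.2]
width: 0.133
```

Emit:
jog_arm(xyz=[[0.05,-0.4,0],[0,-0.4,0],[0,-0.4,0],[0,-0.4,0],[0,-0.4,0],[0,-0.4,0],[0,-0.4,0],[0,-0.2,0]], angular=[[0,0,0],[0,0,0],[0,0,0],[0,0,0],[0,0,0],[0,0,0],[0,0,0],[0,0,0]])

```text
clock: 9.4
ee_pos: [498.2, -228.2, 132.4]
ee_rot: [2.18, 0.087, -2.17]
force: [0.1, -3.6, 8.1]
width: 0.135
```

```bash
python3 - <<'E'
from h import *
np.set_printoptions(precision=3,suppress=True)
goto([492.3,-181.4,132.4],np.radians(4.9))
snap('wrist','w5.png');snap('side','s5.png')
E
```

```text
clock 9.4 pos [ 498.156 -228.183  132.417] w 0.13499257032918718 F [ 0.098 -3.579  8.079] turn [-0.    -0.004 -0.006] shift cm [-0.026 -4.711  0.186]
```

View pics/w5.png

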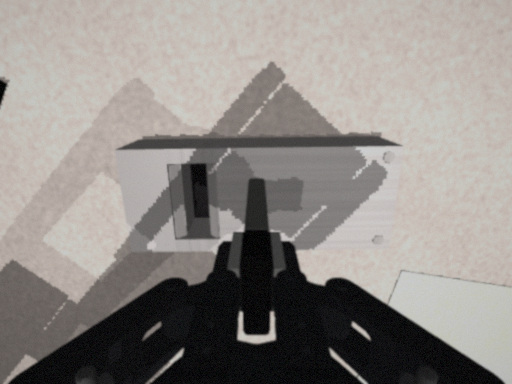

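View pics/s5.png

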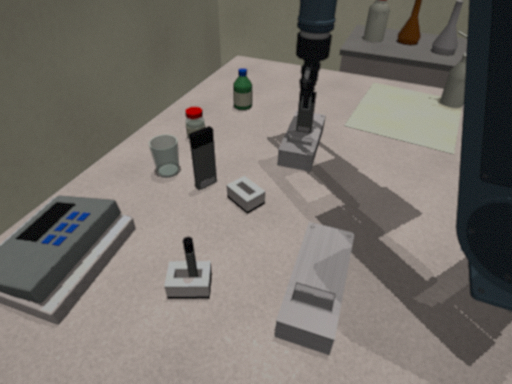

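Contact is holding at 8 N, the probe is upright, and there are 47 mm left to the groove centre. Continuing the slide.

Emit:
jog_arm(xyz=[[0.02,-0.3,0.05],[0,-0.3,0.05],[0,-0.3,0.05],[0,-0.3,0],[0,-0.3,0],[0,-0.3,0],[0,-0.3,0],[0,-0.2,0]], angular=[[0,0,0],[0,0,0],[0,0,0],[0,0,0],[0,0,0],[0,0,0],[0,0,0],[0,0,0]])

```text
clock: 10.3
ee_pos: [495.0, -205.7, 132.4]
ee_rot: [2.181, 0.086, -2.169]
force: [0.1, -4.7, 8.4]
width: 0.129
```

Emit:
jog_arm(xyz=[[0,-0.3,0],[0,-0.3,0],[0,-0.3,0],[0,-0.3,0],[0,-0.3,0],[0,-0.3,0],[0,-0.3,0],[0,0,0]], angular=[[0,0,0],[0,0,0],[0,0,0],[0,0,0],[0,0,0],[0,0,0],[0,0,0],[0,0,0]])

```text
clock: 11.1
ee_pos: [490.6, -181.5, 129.4]
ee_rot: [2.177, 0.094, -2.18]
force: [0.3, -0.8, -1.4]
width: 0.136
```

```bash
python3 - <<'E'
from h import *
np.set_printoptions(precision=3,suppress=True)
goto([492.3,-181.4,92.4],np.radians(4.9))
E
```

```text
clock 11.1 pos [ 490.553 -181.519  129.377] w 0.13568848686817583 F [ 0.348 -0.842 -1.388] turn [-0.     0.001  0.001] shift cm [ 3.698  0.008 -0.18 ]
```

Emit:
jog_arm(xyz=[[0.3,0,-0.15],[0.4,0,0],[0.4,0,0],[0.2,0,0],[0,0,0]], angular=[[0,0,0],[0,0,0],[0,0,0],[0,0,0],[0,0,0]])

```text
clock: 11.6
ee_pos: [492.3, -182.1, 116.3]
ee_rot: [2.177, 0.093, -2.18]
force: [0.1, -0.5, -1.5]
width: 0.133
```

The foot is now past the chamfers and inside the 20 mm throat, with no side force. Continuing down.

Emit:
jog_arm(xyz=[[0.5,0,0],[0.5,0,0],[0.5,0,0],[0.4,0,0],[0.3,0,0],[0,0,0]], angular=[[0,0,0],[0,0,0],[0,0,0],[0,0,0],[0,0,0],[0,0,0]])

```text
clock: 12.2
ee_pos: [492.3, -182.1, 94.4]
ee_rot: [2.177, 0.093, -2.179]
force: [0.4, 0.1, -1.4]
width: 0.131
```

Emit:
jog_arm(xyz=[[0.1,0,0],[0.1,0,0],[0,0,0]], angular=[[0,0,0],[0,0,0],[0,0,0]])

```text
clock: 12.5
ee_pos: [492.6, -182.3, 92.9]
ee_rot: [2.178, 0.092, -2.178]
force: [-1.6, 0.2, -2.3]
width: 0.131
```

Emit:
jog_arm(xyz=[[0.08,0,0],[0,0,0],[0,0,0]], angular=[[0,0,0],[0,0,0],[0,0,0]])

```text
clock: 12.8
ee_pos: [492.8, -182.4, 92.4]
ee_rot: [2.178, 0.092, -2.177]
force: [-0.5, -1.4, 1.1]
width: 0.133
```

It has reached the floor (z 92.4, as computed). Opening the gripper and retreating straight up.

Emit:
jog_arm(xyz=[[0,0,0],[0,0,0],[0,0,0],[0,0,0],[0,0,0]], angular=[[0,0,0],[0,0,0],[0,0,0],[0,0,0],[0,0,0]], gripper=4.5)

```text
clock: 13.3
ee_pos: [492.6, -182.2, 92.1]
ee_rot: [2.178, 0.092, -2.178]
force: [-0.7, -0.2, 0.1]
width: 0.526
```

```bash
python3 - <<'E'
from h import *
snap('wrist','w6.png')
print(manip.get_state()['width'])
E
```

```text
0.5286778218144579
```

View pics/w6.png

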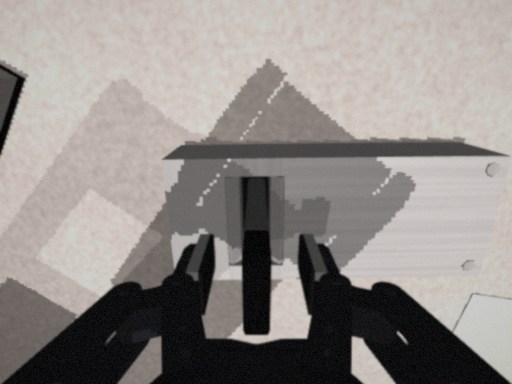

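The fingers are clear on both sides and the probe stands in the groove at (257,200). Going straight up.

Emit:
jog_arm(xyz=[[-1.5,0,0],[-2.5,0,0],[-3,0,0],[-3,0,0],[-3,0,0],[-2,0,0],[0,0,0],[0,0,0]], angular=[[0,0,0],[0,0,0],[0,0,0],[0,0,0],[0,0,0],[0,0,0],[0,0,0],[0,0,0]])

```text
clock: 14.15
ee_pos: [492.5, -182.2, 241.9]
ee_rot: [2.178, 0.092, -2.178]
force: [0.4, -0.0, -0.7]
width: 0.526
```

```bash
python3 - <<'E'
from h import *
snap('wrist','w7.png');snap('side','s7.png')
s=manip.get_state();print(s['force'],s['ee_pos'],s['clock'])
E
```

```text
[-0.97766157  0.17541858 -0.39958127] [ 491.89413774 -181.81708859  240.66230661] 14.25
```

View pics/w7.png

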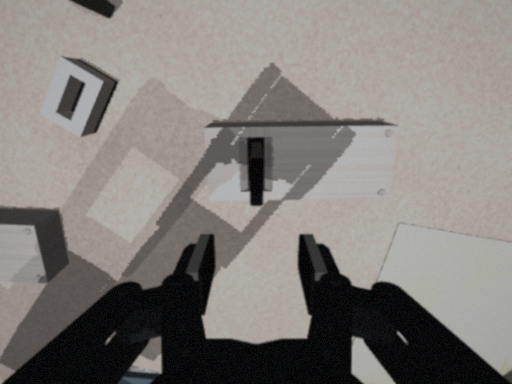

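View pics/s7.png

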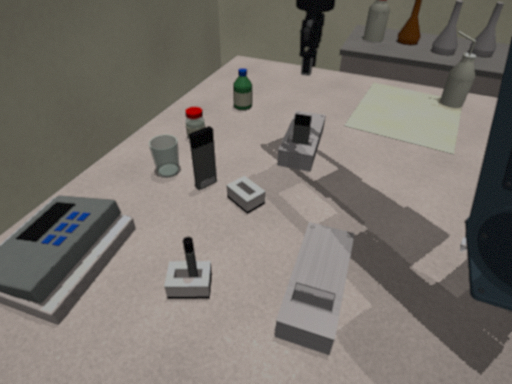

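The wrist view shows the probe upright in the groove at (257,170), and the side view shows it at (302,128). The round probe is unmoved at (190,258), and the gripper is clear. Handing in.

```bash
python3 - <<'E'
from h import *
print(manip.sign_off())
E
```

```text
the job is handed in; nothing more can be done
None
```

The flat probe is standing upright and fully down in the groove of the rightmost block, and I handed the job in at about 14 s. `sign_off` gives no verdict, so this rests on my own checks.

- **Slide:** I set the foot down about 100 mm from the groove's centre line. I then slid it towards +y, with 5–8 N of contact at each reading, the last one about 25 mm from the centre line.
- **Dropping in:** It came off the edge and went down with no side load. It touched the floor with the tool at 92.4 mm, exactly 40 mm below its height on the block's top.
- **Final pictures:** The probe stands upright in the groove, the round probe is unmoved in its stand, and the gripper is open about 150 mm above the release height.

No check failed. The two camera estimates of the groove centre differed by less than 2 mm. The tool was about 1 mm off centre across the groove when I released the probe.

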